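Free the measuring rail and click the length stop into its notch

TASK

The glue pot on its stand overhangs the measuring rail and blocks the sliding stop: lift the pot by its handle off the stand and set it down upright, wholly on the cork mat, and let go of it. Then grip the upright finger block of the stop and slide it along the rail to the brass plate until its spring ball clicks into the notch there, and finish holding it still in that notch, fingers closed on the block. Keep the pot upright and leave the other things on the bench where they are.

Things in the scene. Friction and masses are not known exactly. Their poses are not given: they have to be found in the camera images.
- rail: Low aluminium measuring rail, fixed to the bench, 400 mm long (its y), 64 mm wide (its x from -44 to +20 mm), 18 mm high, with a dark 30 mm high end block at each end. Origin: on the bench under the slide line, halfway along. Its y axis is the direction in which the stop slides, its x axis points across the rail to the stand and the mat
- stop (a joint): Position of the stop along the rail, m: 0 at the rail's -y end, 0.30 at its +y end, growing along the rail's y; the stop stands at y = value - 0.15 in the rail's frame. It starts near 0, on the other side of the pot from the brass plate. Sliding takes about 2 N
- stop_grip (a point): Point to grip on the stop: on the axis of its upright square aluminium finger block (24 x 24 mm, 57 mm high, sides parallel to the rail's, top 95 mm above the bench), 14 mm under its top, 81 mm above the bench. The block stands on the stop's dark steel saddle, 62 mm wide and 44 mm long, top 38 mm above the bench, with a small plunger button beside the block
- ball (a joint): Drop of the saddle's spring ball, m: about 0.0003 riding on the rail, 0.0028 seated in the notch, 0.002 about 2 mm off its middle, 0.0015 and less farther off. Seated, the stop has about 1 mm of play either way; pulling it out, either way, takes about 15 N along the rail (10 N or less is safe). More than 2 mm off, the stop stays where it is let go, for the slide drags
- plate: Brass detent plate let flush into the top of the rail's -x edge, 60 mm along the rail, 16 mm wide. Origin: its centre. The notch (a small dark dimple, the only one on the rail) lies somewhere within 12 mm of its centre, along the rail; the ball sits in line with the middle of the finger block, so the block stands level with the notch (same y in the rail's frame) when it clicks
- stand: Fixed steel pot stand close beside the rail (52 mm from the slide line, on the rail's +x side): a disc of 52 mm diameter on a stem, top 45 mm above the bench. Origin: centre of its foot, on the bench
- pot: Closed round steel glue pot, 94 mm diameter, body 95 mm high, with a rigid arched carrying handle above its lid; 0.3 to 0.65 kg. Starts on the stand. Origin: centre of its underside; z up. The handle's bar runs along its y axis
- pot_grip (a point): Middle of the wooden grip of the pot's handle: a bar 52 mm long (pot's y) and 16 x 16 mm in section, 145 mm above the pot's underside, 42 mm clear of the lid
- mat: Square cork mat, 150 x 150 mm, 4 mm thick, fixed to the bench on the +x side of the rail. Origin: centre of its underside; axes parallel to its sides
- bottle: White glue bottle with a cap, 54 mm diameter, 150 mm high; leave alone. Origin: centre of its underside
- tin: Filler tin without a handle, 72 mm diameter, 85 mm high; leave alone. Origin: centre of its underside
- frame: Small empty wooden picture frame lying flat, 100 x 120 mm, 14 mm high; leave alone. Origin: centre of its underside
- tape: Roll of tape lying flat, 90 mm diameter, 24 mm high; leave alone. Origin: centre of its underside
- screwdriver: Screwdriver lying flat, 200 mm long along its x, handle 26 mm thick; leave alone. Origin: middle of its length, on the bench
- moulding: Stick of dark wood moulding, 200 mm (its y) x 30 x 22 mm high; leave alone. Origin: centre of its underside
There are look-alikes about, which are no part of the job. What is shaped like the pot but pink is not meant.

How it is judged:
On the way, in this order (a step that is already met when the one before it is completed fails the run):
1. the pot has been lifted clear of the stand (z of pot in the frame of stand above 0.06 m and contact force between the fingers and pot above 0.5 N), for 0.1 s.
2. the pot stands upright on the cork mat, let go (x of pot in the frame of mat between -0.03 and 0.03 m and y of pot in the frame of mat between -0.03 and 0.03 m and z of pot in the frame of mat between 0 and 0.008 m and angle between pot's own z axis and vertical below 0.08 rad and contact force between the fingers and pot below 0.1 N and linear speed of pot below 0.02 m/s), for 0.2 s.
At the end, for the whole second after the job is handed in: Pot upright (0.08 rad), still and let go, wholly on the cork mat (centre within 30 mm of its along each side). The stop's ball sits in the notch (dropped over 2 mm: stop within about 2 mm of the notch), the stop still, the fingers holding its block with over 3 N (all of step 2 and value of joint ball above 0.002 m and velocity of joint stop between -0.005 and 0.005 m/s and contact force between the fingers and stop above 3 N); the arm keeps its last pose, push and grip.
It fails at once if the pot is tipped (more than 0.5 rad) (angle between pot's own z axis and vertical above 0.5 rad).
It fails at once if another thing on the bench is moved more than 30 mm (distance of any of bottle, tin, frame, tape, screwdriver, moulding from where it was at the start of the episode above 0.03 m).
It also fails if it takes over 58 s, if anything falls off the work surface, if the arm or the gripper's body presses on something with over 40 N, if the wrist force passes 120 N, or if a joint passes its speed limit or range.

ROBOT

A 6-joint arm with a two-finger parallel gripper is mounted at the origin on the work surface. World frame = base frame: x ahead of the robot, y to its left, z up, the work surface at z = 0. Lengths are in m, angles in rad, forces in N, time in s.
With the tool pointing down it reaches from about 0.4 to 0.825 m from the base axis. Payload 7 kg.
Tool frame: the origin (TCP) lies on the mounting face of the last link; the fingertips stand 173 mm ahead of it and the grasp point (between the pads) lies 155 mm ahead of it (robot.tcp_to_tips is the distance from the TCP to the fingertips, in m); z points along the fingers, y is the line along which they close (so a half turn about z gives the same grasp; the last joint's range is limited). The gripper opens to 85 mm and grips with 20 to 120 N. Pads are 22 mm wide; open, the fingers measure 114 mm over their backs; the gripper's body (76 mm by 85 mm) begins 54 mm behind the grasp point. The pads swing forward as they close: fully open they stand 13 mm farther back than shut.
Start: joints at [-0.979, 0.359, 0.012, 0, -1.224, -0.288], TCP at [0.202, -0.644, 0.405] pointing down, gripper open.
Joint ranges: [-3.07, 3.07], [-1.43, 2.12], [-1.02, 1.25], [-3.03, 1.67], [-3.05, -0], [-3.03, 3.03]. Speed limits (rad/s): [2.39, 2.39, 3.01, 3.14, 3.14, 3.14].

INTERFACE

Orientations are given as a unit quaternion [x, y, z, w].
In Python, from workcell import robot gives the robot as it stands. The module is installed in compiled form; this text tells all that it offers.
- The arm moves only by the tool drive_tool, never from a script. Its argument "rows" is a list of rows, each an object with "dp": the shift along the world's x, y, z in mm, a list of three; "roll": the turn about the world's z in degrees; "grip": the opening, from 0 (shut) to 1 (fully open). A call has 1 to 12 rows; each row shifts and turns the commanded pose from where the row before left it; what a row does not reach is not made up. A row lasts 1/10 s, in which the tool goes at most 50 mm and 8.59 degrees, less where a joint would pass 70% of its speed; a pose out of reach is approached as far as the arm can. A call is refused whole if a number of a shift passes 50 or a number of a turn 8.59, either way. A call with a gripper value outside its range is refused whole. The fingers move at their own pace and stop on an object; "squeeze" is the grip in N (left out, the last holds). Time passes only in rows, so rows that do not move let the fingers close. It gives the time, the measured TCP pose, the force, the opening and the grip force at its end, in the units of the state.
- robot.sense(): the state, without advancing time (a new reading comes with each control period).
- robot.camera(name): name is "scene" or "top" or "wrist"; returns a dict with "pixels" (420x560x3 uint8, red, green, blue), "mtx" (3x3 intrinsics, pixels), "k1" (the pictures are not rectified: a ray, as slopes to the right and down, at radius r is drawn at 1 + k1 r^2 times it, then the intrinsics apply), "eye" and "rotation" of the camera in the world. Camera axes: x right, y down, z forward; pixel columns grow to the right and rows downward; lengths in m; the calibration is good to about 2 mm. A picture is of the moment at which its call begins. There is no depth.
- robot.finish_job(): hands the job in; it is judged then, once.
Trained networks look in a picture, given as the dict that the camera call returned (one of the last four; its "shot" number tells which), for a name from the list of things; names that differ only in an ending like _2 or _b are one class to them, and where a whole thing is asked for, a point or a joint stands for the part that bears it (a point fixed in the world has none). Each returns a list of dicts, best first, with "score" (0 to 1); they miss things now and then, are a little off and sometimes report something else, mostly with a low value. They report only what shows in the picture. A call takes as long as a camera call. They do not tell look-alikes from the thing itself.
- robot.find_in(name, picture): "box" ([left, top, right, bottom] in pixels, round what is visible of it).
The state is a dict: "time_s": time; "q": joint angles; "joint_velocities": joint speeds; "tau": joint torques, N m; "tcp_pos": TCP position; "tcp_rot": TCP orientation; "force": force on the tool from outside, world axes, zero at the start; "ft_torque": the same for the moment, N m; "grip_width": finger opening in m; "finger_force": force on a finger pad.
Only numpy, scipy, OpenCV 4.12 (cv2) and the standard library are available. Lean on these libraries where they do the work, as an engineer would, in place of code of your own. Each camera call takes 0.05 s, during which the arm holds its last target. There are 200 camera calls.

## Working session

There is one attempt and no reset: what is moved stays moved. The work goes in short steps, Python scripts to look and compute and a tool call to move; the robot and the scene stay as the last step left them, time stands still between calls to the robot, and variables do not carry over. Pictures are saved under pics/ and viewed, at most 10 in all, crops included, and the job is handed in when it is done.

Besides the shell and the picture viewer there is one more tool, called as name([rows], argument=value, ...), one row to a line, values as JSON. drive_tool: Moves the arm, as the interface text tells. Its arguments: {"type":"object","properties":{"rows":{"type":"array","items":{"type":"object","properties":{"dp":{"type":"array","items":{"type":"number"}},"roll":{"type":"number"},"grip":{"type":"number"}}}},"squeeze":{"type":"number"}},"required":["rows"]}

```bash
mkdir -p pics
cat > h.py <<'E'
import numpy as np, cv2, pickle
from workcell import robot
def ray(p,u,v):
    K=np.array(p["mtx"]); d=np.array([(u-K[0,2])/K[0,0],(v-K[1,2])/K[1,1]]); s=d.copy()
    for _ in range(30): s=d/(1+p["k1"]*(s@s))
    R=np.array(p["rotation"]); return np.array(p["eye"]), R@np.array([s[0],s[1],1])
def at(p,u,v,z):
    e,d=ray(p,u,v); return (e+d*(z-e[2])/d[2])[:2]
def proj(p,X):
    c=np.array(p["rotation"]).T@(np.array(X)-np.array(p["eye"])); s=c[:2]/c[2]; s=s*(1+p["k1"]*(s@s)); K=np.array(p["mtx"])
    return np.array([K[0,0]*s[0]+K[0,2],K[1,1]*s[1]+K[1,2]])
def snap(name,f=None):
    p=robot.camera(name)
    if f: cv2.imwrite("pics/"+f+".png",p["pixels"][:,:,::-1]); pickle.dump(p,open("pics/"+f+".pkl","wb"))
    return p
E
python3 - <<'E'
from h import *
for c in("top","scene"):
    p=snap(c,c+"1"); print(c,np.array(p["rotation"]).shape,p["eye"])
    for n in("pot","pot_grip","stop","stop_grip","plate","mat","stand","rail","bottle","tin","frame","tape","screwdriver","moulding"):
        print(n,[(np.round(b["box"]).astype(int).tolist(),round(b["score"],2)) for b in robot.find_in(n,p)[:3]])
E
```

```text
top (4,) [ 0.47517706 -0.01759658  1.24081591]
pot [([374, 124, 411, 162], 0.89), ([295, 143, 324, 183], 0.79), ([266, 199, 303, 236], 0.7)]
pot_grip [([267, 196, 299, 232], 0.92), ([377, 130, 415, 162], 0.79), ([292, 142, 325, 182], 0.68)]
stop [([312, 225, 325, 246], 0.82)]
stop_grip [([310, 223, 327, 245], 0.67)]
plate []
mat [([228, 158, 282, 207], 0.82)]
stand []
rail [([203, 222, 334, 253], 0.91)]
bottle [([346, 139, 369, 163], 0.55)]
tin [([170, 202, 199, 226], 0.58)]
frame [([345, 182, 381, 218], 0.83)]
tape [([169, 163, 197, 192], 0.77)]
screwdriver [([280, 255, 339, 265], 0.66)]
moulding [([196, 259, 265, 272], 0.96)]
scene (4,) [ 1.28830188 -0.78642912  0.83943985]
pot [([290, 246, 328, 310], 0.98), ([267, 191, 302, 254], 0.96), ([224, 318, 270, 391], 0.59)]
pot_grip [([296, 245, 333, 311], 0.98), ([266, 192, 307, 251], 0.89), ([221, 321, 272, 391], 0.82)]
stop [([228, 234, 258, 268], 0.69)]
stop_grip [([224, 234, 257, 267], 0.97)]
plate []
mat [([308, 230, 375, 282], 0.91)]
stand [([276, 251, 295, 259], 0.43)]
rail [([218, 198, 329, 281], 0.61)]
bottle [([264, 283, 291, 344], 0.81)]
tin [([268, 191, 304, 253], 0.64), ([341, 183, 369, 219], 0.59)]
frame [([199, 287, 260, 335], 0.9)]
tape [([370, 212, 403, 236], 0.8)]
screwdriver [([201, 227, 254, 264], 0.81), ([267, 192, 306, 252], 0.57)]
moulding [([260, 191, 307, 227], 0.52)]
```

```bash
sed -i 's/^import numpy as np/from scipy.spatial.transform import Rotation as Ro\nimport numpy as np/; s/np.array(p\["rotation"\])/Ro.from_quat(p["rotation"]).as_matrix()/' h.py
python3 - <<'E'
from h import *
a=cv2.imread("pics/top1.png")[110:290,160:430]; cv2.imwrite("pics/topc.png",cv2.resize(a,None,fx=2.95,fy=2.95,interpolation=3))
a=cv2.imread("pics/scene1.png")[180:400,190:420]; cv2.imwrite("pics/scenec.png",cv2.resize(a,None,fx=2.7,fy=2.7,interpolation=3))
E
```

```text
(no output)
```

View pics/topc.png

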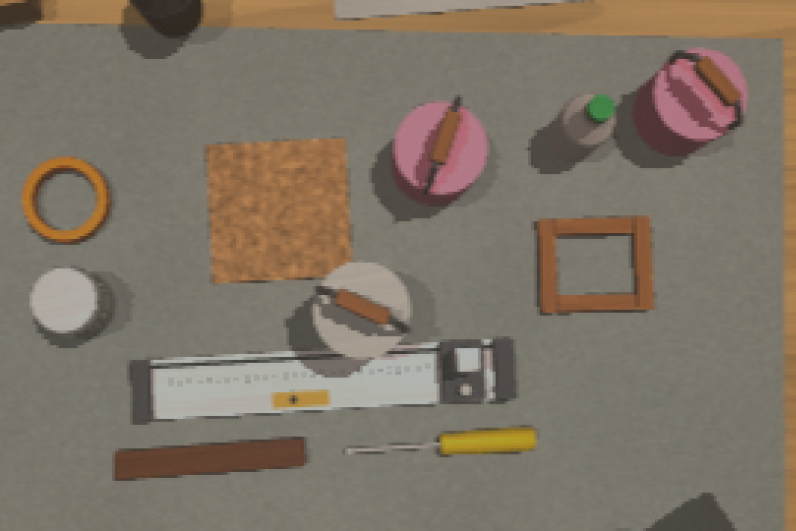

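View pics/scenec.png

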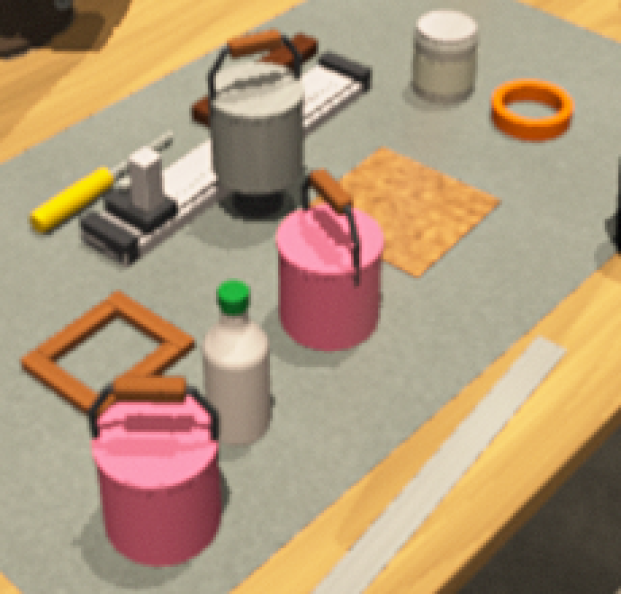

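Top crop (scale 2.95, offset 160,110): the steel pot's handle bar is centred near (362,308). The mat corners are (206,144), (346,138), (353,277) and (214,282). The notch is at (293,399) on the brass plate, and the stop block top is at (466,358). The scene crop confirms the steel pot is on its stand, with the bar at (255,43); the pink pots are look-alikes.

Run:
```python
from h import *
P=pickle.load(open("pics/top1.pkl","rb")); S=pickle.load(open("pics/scene1.pkl","rb"))
t=lambda u,v:((u+.5)/2.95+160-.5,(v+.5)/2.95+110-.5); s=lambda u,v:((u+.5)/2.7+190-.5,(v+.5)/2.7+180-.5)
T=lambda u,v,z:at(P,*t(u,v),z)
r=lambda x:np.round(np.array(x)*1000,1)
print("bar top view", r(T(337,297,.198)),r(T(388,320,.198)),r(T(362,308,.198)), "scene",r(at(S,*s(255,42),.19)))
print("lid",r(T(362,310,.14)))
m=[T(*c,.004) for c in((206,144),(346,138),(353,277),(214,282))]; print("mat",r(m),r(np.mean(m,0)))
print("notch",r(T(293,399,.018)),"plate",r(T(273,400,.018)),r(T(329,398,.018)))
print("block",r(T(467,359,.095)), "scene",r(at(S,*s(147,155),.095)))
print("end blocks", r([T(*c,.03) for c in((130,362),(134,423),(512,338),(516,398))]))
print("pinkpot", r(T(440,152,.095)),"pink bar",r(T(446,135,.153)))
print("wall rail edge", r([T(152,422,.018),T(440,404,.018)]))
print(robot.sense())
```

```text
bar top view [537.  -11.4] [517.2 -57.7] [527.6 -34.1] scene [526.6 -32.5]
lid [528.6 -35. ]
mat [[710.3 133.9]
 [720.1 -16.4]
 [570.3 -26.9]
 [561.9 121.3]] [640.6  53. ]
notch [439.5  33.6] plate [438.   54.6] [441.3  -4.1]
block [ 484.4 -140.3] scene [ 485.1 -140.1]
end blocks [[ 474.9  203.5]
 [ 411.8  197.4]
 [ 507.8 -194. ]
 [ 445.4 -198.9]]
pinkpot [ 690.  -110.4] pink bar [ 695.5 -111.2]
wall rail edge [[ 412.6  180.7]
 [ 437.3 -120.9]]
{'time_s': 1.5, 'q': array([-9.78915327e-01,  3.58599142e-01,  1.18761797e-02,  7.69397571e-06,
       -1.22409231e+00, -2.88113637e-01]), 'joint_velocities': array([ 0.00085942, -0.0002172 ,  0.00135279, -0.00147918,  0.0008925 ,
       -0.00060322]), 'tau': array([ 3.99206720e-04, -5.82972622e+01,  2.93664551e+01,  6.94195434e+00,
       -6.37619942e-04, -7.82821104e-06]), 'tcp_pos': array([ 0.20188402, -0.64407363,  0.4046938 ]), 'tcp_rot': array([-1.51301688e-01,  9.88487632e-01,  7.02773845e-06, -7.30746042e-06]), 'force': array([ 0.02415472, -0.39828072,  0.20886339]), 'ft_torque': array([ 0.05365109,  0.03326839, -0.0048857 ]), 'finger_force': 0.0, 'grip_width': 0.08507358225879803}
```

drive_tool([
  {"dp": [16, 30, 0], "roll": 4, "grip": 1},
  {"dp": [16, 30, 0], "roll": 4, "grip": 1},
  {"dp": [16, 30, 0], "roll": 4, "grip": 1},
  {"dp": [16, 30, 0], "roll": 4, "grip": 1},
  {"dp": [16, 30, 0], "roll": 4, "grip": 1},
  {"dp": [16, 30, 0], "roll": 4, "grip": 1},
  {"dp": [16, 30, 0], "roll": 4, "grip": 1},
  {"dp": [16, 30, 0], "roll": 4, "grip": 1},
  {"dp": [16, 30, 0], "roll": 4, "grip": 1},
  {"dp": [16, 30, 0], "roll": 4, "grip": 1},
  {"dp": [16, 30, 0], "roll": 4, "grip": 1},
  {"dp": [16, 30, 0], "roll": 4, "grip": 1},
], squeeze=60)

```text
time_s: 2.7
tcp_pos: [0.3943, -0.2828, 0.405]
tcp_rot: [-0.541, 0.841, -0.0, 0.0]
force: [1.0, 0.2, -0.7]
grip_width: 0.0853
finger_force: 0.0
```

drive_tool([
  {"dp": [16, 30, 0], "roll": 1.4, "grip": 1},
  {"dp": [16, 30, 0], "roll": 0, "grip": 1},
  {"dp": [16, 30, 0], "roll": 0, "grip": 1},
  {"dp": [16, 30, 0], "roll": 0, "grip": 1},
  {"dp": [16, 30, 0], "roll": 0, "grip": 1},
  {"dp": [16, 30, 0], "roll": 0, "grip": 1},
  {"dp": [16, 30, 0], "roll": 0, "grip": 1},
  {"dp": [16, 30, 0], "roll": 0, "grip": 1},
  {"dp": [6, 10, 0], "roll": 0, "grip": 1},
  {"dp": [0, 0, 0], "roll": 0, "grip": 1},
  {"dp": [0, 0, 0], "roll": 0, "grip": 1},
])

```text
time_s: 3.8
tcp_pos: [0.5276, -0.0343, 0.4046]
tcp_rot: [-0.551, 0.835, 0.0, -0.0]
force: [-0.5, -0.1, 0.6]
grip_width: 0.0851
finger_force: 0.0
```

Run:
```python
from h import *
s=robot.sense(); print(s["time_s"],s["tcp_pos"],Ro.from_quat(s["tcp_rot"]).as_matrix()[:,1],s["q"])
p=snap("wrist","w1")
print(robot.find_in("pot_grip",p)[:2]); print(p["eye"])
```

```text
3.8 [ 0.52763705 -0.03433018  0.40457762] [-9.19320182e-01  3.93510154e-01  4.01631219e-04] [ 3.06227233e-01  1.17885837e-01 -3.08515402e-01 -1.97875078e-05
 -1.14490949e+00 -7.10665717e-01]
[{'box': [0.4, 139.7, 159.0, 240.3], 'score': 0.97}, {'box': [217.5, 146.9, 332.3, 284.8], 'score': 0.89}]
[ 0.50103397 -0.09653114  0.37382658]
```

View pics/w1.png

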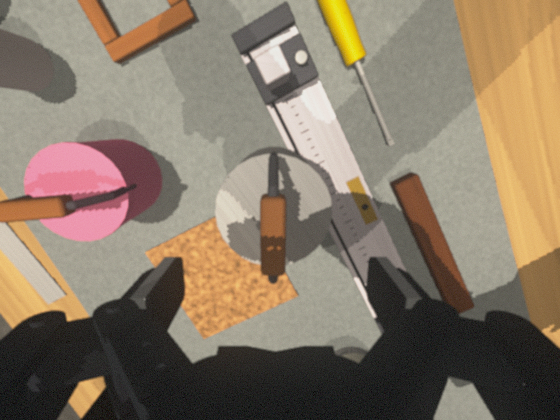

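The wrist picture shows the bar vertical in the image, at x 260–285 and y 195–278, between the open fingers.

Run:
```python
from h import *
p=pickle.load(open("pics/w1.pkl","rb"))
for c in((273,196),(273,278),(273,237)): print(at(p,*c,.198)*1000)
print("lid c",at(p,275,207,.14)*1000,"notch",at(p,365,207,.018)*1000, "blocktop",at(p,268,64,.095)*1000)
```

```text
[518.38037367 -59.30670615]
[539.64059743 -10.02950772]
[528.61175594 -35.59368164]
lid c [526.19388319 -38.17070052] notch [439.53480498  35.11808432] blocktop [ 487.62471082 -142.83761126]
```

drive_tool([
  {"dp": [0.5, -0.5, -15], "roll": 0, "grip": 1},
  {"dp": [0, 0, -20], "roll": 0, "grip": 1},
  {"dp": [0, 0, -18], "roll": 0, "grip": 1},
  {"dp": [0, 0, -6.5], "roll": 0, "grip": 1},
  {"dp": [0, 0, 0], "roll": 0, "grip": 0},
  {"dp": [0, 0, 0], "roll": 0, "grip": 0},
  {"dp": [0, 0, 0], "roll": 0, "grip": 0},
  {"dp": [0, 0, 0], "roll": 0, "grip": 0},
  {"dp": [0, 0, 0], "roll": 0, "grip": 0},
  {"dp": [0, 0, 0], "roll": 0, "grip": 0},
  {"dp": [0, 0, 0], "roll": 0, "grip": 0},
  {"dp": [0, 0, 0], "roll": 0, "grip": 0},
])

```text
time_s: 5.1
tcp_pos: [0.5288, -0.0345, 0.3459]
tcp_rot: [-0.551, 0.835, -0.0, 0.001]
force: [0.4, -1.0, 6.5]
grip_width: 0.0152
finger_force: 60.0
```

drive_tool([
  {"dp": [0, 0, 5], "roll": 0, "grip": 0},
  {"dp": [0, 0, 10], "roll": 0, "grip": 0},
  {"dp": [0, 0, 10], "roll": 0, "grip": 0},
  {"dp": [0, 0, 10], "roll": 0, "grip": 0},
  {"dp": [0, 0, 10], "roll": 0, "grip": 0},
  {"dp": [0, 0, 5], "roll": 0, "grip": 0},
  {"dp": [0, 0, 0], "roll": 0, "grip": 0},
  {"dp": [0, 0, 0], "roll": 0, "grip": 0},
])

```text
time_s: 5.9
tcp_pos: [0.5282, -0.0346, 0.395]
tcp_rot: [-0.55, 0.835, 0.0, -0.0]
force: [0.1, -0.4, -3.9]
grip_width: 0.0152
finger_force: 58.7
```

drive_tool([
  {"dp": [5, 4, 0], "roll": 0, "grip": 0},
  {"dp": [10, 8, 0], "roll": 0, "grip": 0},
  {"dp": [14, 11, 0], "roll": 0, "grip": 0},
  {"dp": [14, 11, 0], "roll": 0, "grip": 0},
  {"dp": [14, 11, 0], "roll": 0, "grip": 0},
  {"dp": [14, 11, 0], "roll": 0, "grip": 0},
  {"dp": [14, 11, 0], "roll": 0, "grip": 0},
  {"dp": [12, 9, 0], "roll": 0, "grip": 0},
  {"dp": [10, 8, 0], "roll": 0, "grip": 0},
  {"dp": [5, 4, 0], "roll": 0, "grip": 0},
  {"dp": [0, 0, 0], "roll": 0, "grip": 0},
  {"dp": [0, 0, 0], "roll": 0, "grip": 0},
])

```text
time_s: 7.1
tcp_pos: [0.6401, 0.0533, 0.3951]
tcp_rot: [-0.55, 0.835, 0.0, -0.0]
force: [-0.3, -0.2, -3.7]
grip_width: 0.0147
finger_force: 58.7
```

Run:
```python
from h import *
snap("scene","s2"); a=cv2.imread("pics/s2.png")[150:340,190:450]; cv2.imwrite("pics/s2c.png",cv2.resize(a,None,fx=2.5,fy=2.5,interpolation=3))
s=robot.sense(); print(s["time_s"],s["tcp_pos"],s["force"])
```

```text
7.15 [0.64000332 0.05307786 0.39524586] [-0.08869921 -0.10143841 -3.51691604]
```

View pics/s2c.png

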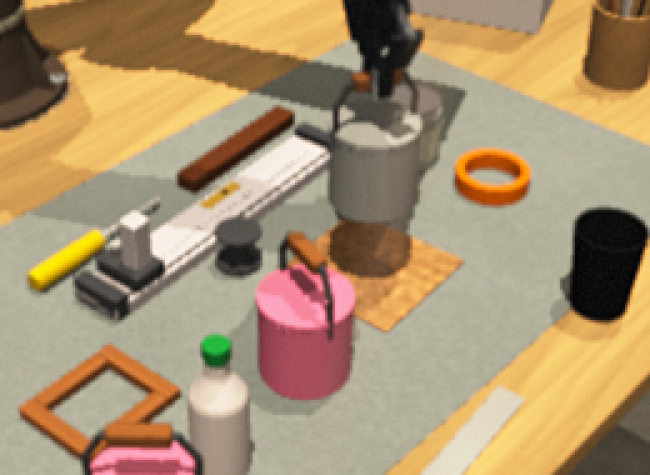

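The pot hangs upright over the mat (pot at 375,170 in the crop, its shadow on the mat). Next I lower it about 90 mm.

drive_tool([
  {"dp": [0, 0, -8], "roll": 0, "grip": 0},
  {"dp": [0, 0, -15], "roll": 0, "grip": 0},
  {"dp": [0, 0, -18], "roll": 0, "grip": 0},
  {"dp": [0, 0, -18], "roll": 0, "grip": 0},
  {"dp": [0, 0, -13], "roll": 0, "grip": 0},
  {"dp": [0, 0, -8], "roll": 0, "grip": 0},
  {"dp": [0, 0, -4], "roll": 0, "grip": 0},
  {"dp": [0, 0, -2], "roll": 0, "grip": 0},
  {"dp": [0, 0, 0], "roll": 0, "grip": 0},
])

```text
time_s: 8.05
tcp_pos: [0.6406, 0.0535, 0.3095]
tcp_rot: [-0.551, 0.835, -0.0, 0.0]
force: [-0.3, -0.2, -3.2]
grip_width: 0.015
finger_force: 58.7
```

drive_tool([
  {"dp": [0, 0, -1], "roll": 0, "grip": 0},
  {"dp": [0, 0, -1], "roll": 0, "grip": 0},
  {"dp": [0, 0, -1], "roll": 0, "grip": 0},
  {"dp": [0, 0, 0], "roll": 0, "grip": 0},
])

```text
time_s: 8.45
tcp_pos: [0.6404, 0.0534, 0.3062]
tcp_rot: [-0.551, 0.835, 0.0, -0.0]
force: [-0.3, -0.3, -3.6]
grip_width: 0.0147
finger_force: 58.7
```

drive_tool([
  {"dp": [0, 0, -0.7], "roll": 0, "grip": 0},
  {"dp": [0, 0, -0.7], "roll": 0, "grip": 0},
  {"dp": [0, 0, 0], "roll": 0, "grip": 0},
])

```text
time_s: 8.75
tcp_pos: [0.6405, 0.0534, 0.305]
tcp_rot: [-0.551, 0.835, -0.0, 0.0]
force: [-1.0, -0.2, -2.4]
grip_width: 0.0148
finger_force: 58.9
```

drive_tool([
  {"dp": [0, 0, -0.7], "roll": 0, "grip": 0},
  {"dp": [0, 0, 0], "roll": 0, "grip": 0},
  {"dp": [0, 0, 0], "roll": 0, "grip": 0.5},
  {"dp": [0, 0, 0], "roll": 0, "grip": 1},
  {"dp": [0, 0, 0], "roll": 0, "grip": 1},
  {"dp": [0, 0, 0], "roll": 0, "grip": 1},
  {"dp": [0, 0, 0], "roll": 0, "grip": 1},
  {"dp": [0, 0, 0], "roll": 0, "grip": 1},
  {"dp": [0, 0, 0], "roll": 0, "grip": 1},
])

```text
time_s: 9.65
tcp_pos: [0.6404, 0.0534, 0.3041]
tcp_rot: [-0.551, 0.835, 0.0, -0.0]
force: [-0.1, 0.1, -0.6]
grip_width: 0.0856
finger_force: 0.0
```

drive_tool([
  {"dp": [0, 0, 10], "roll": 0, "grip": 1},
  {"dp": [0, 0, 20], "roll": 0, "grip": 1},
  {"dp": [0, 0, 20], "roll": 0, "grip": 1},
  {"dp": [0, 0, 20], "roll": 0, "grip": 1},
  {"dp": [0, 0, 10], "roll": 0, "grip": 1},
  {"dp": [-15, -10, 0], "roll": -7, "grip": 1},
  {"dp": [-15, -20, 0], "roll": -7, "grip": 1},
  {"dp": [-15, -20, 0], "roll": -7, "grip": 1},
  {"dp": [-15, -20, 0], "roll": -7, "grip": 1},
  {"dp": [-15, -20, 0], "roll": -7, "grip": 1},
  {"dp": [0, 0, 0], "roll": 0, "grip": 1},
  {"dp": [0, 0, 0], "roll": 0, "grip": 1},
])

```text
time_s: 10.85
tcp_pos: [0.5653, -0.0369, 0.3845]
tcp_rot: [-0.274, 0.962, 0.0, 0.0]
force: [0.9, -0.3, 0.0]
grip_width: 0.0855
finger_force: 0.0
```

Run:
```python
from h import *
p=snap("top","t3"); a=cv2.imread("pics/t3.png")[110:290,160:430]; cv2.imwrite("pics/t3c.png",cv2.resize(a,None,fx=2.95,fy=2.95,interpolation=3))
print(proj(p,[.6405,.0534,.099]))
p=snap("scene","s3"); print(robot.find_in("pot",p)[:3], proj(p,[.6405,.0534,.05]))
a=cv2.imread("pics/s3.png")[150:340,190:450]; cv2.imwrite("pics/s3c.png",cv2.resize(a,None,fx=2.5,fy=2.5,interpolation=3))
s=robot.sense(); print(s["time_s"],s["tcp_pos"],Ro.from_quat(s["tcp_rot"]).as_matrix()[:,1],s["force"])
```

```text
[252.61242316 176.53822287]
[{'box': [224.6, 320.6, 271.4, 391.4], 'score': 0.8}, {'box': [319.5, 208.2, 357.2, 268.8], 'score': 0.71}, {'box': [276.3, 235.6, 292.9, 260.3], 'score': 0.64}] [338.0359822  242.68992246]
11.0 [ 0.56583993 -0.03608849  0.38406295] [-5.28327369e-01  8.49040747e-01 -2.17786494e-05] [-0.55654933  0.52040693  0.737421  ]
```

View pics/s3c.png

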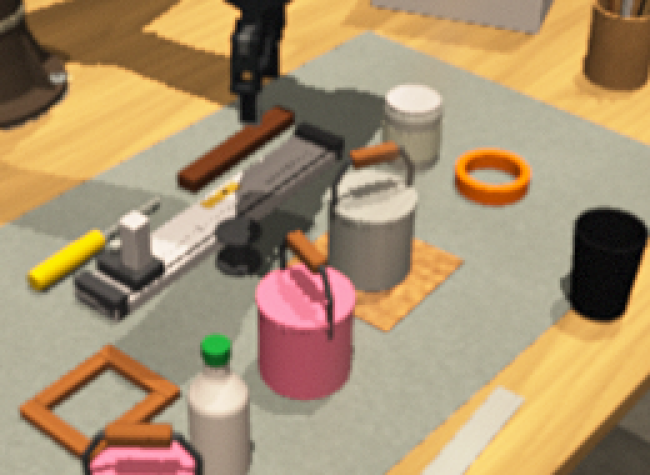

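The pot stands upright on the mat, let go. Next I move over the stop block.

drive_tool([
  {"dp": [-10, -13, 0], "roll": -3.4, "grip": 1},
  {"dp": [-10, -13, 0], "roll": -3.4, "grip": 1},
  {"dp": [-10, -13, 0], "roll": -3.4, "grip": 1},
  {"dp": [-10, -13, 0], "roll": -3.4, "grip": 1},
  {"dp": [-10, -13, 0], "roll": -3.4, "grip": 1},
  {"dp": [-10, -13, 0], "roll": -3.4, "grip": 1},
  {"dp": [-10, -13, 0], "roll": -3.4, "grip": 1},
  {"dp": [-10, -13, 0], "roll": -3.4, "grip": 1},
  {"dp": [0, 0, 0], "roll": 0, "grip": 1},
  {"dp": [0, 0, 0], "roll": 0, "grip": 1},
])

```text
time_s: 12.0
tcp_pos: [0.4858, -0.1403, 0.3841]
tcp_rot: [-0.041, 0.999, -0.0, 0.0]
force: [-0.2, -0.2, 0.2]
grip_width: 0.0855
finger_force: 0.0
```

Run:
```python
from h import *
p=snap("wrist","w4")
s=robot.sense(); print(s["time_s"],s["tcp_pos"],Ro.from_quat(s["tcp_rot"]).as_matrix()[:,1],s["q"])
print(robot.find_in("stop",p)[:2],robot.find_in("plate",p)[:2],proj(p,[.485,-.141,.095]))
```

```text
12.05 [ 0.48598634 -0.14013671  0.38408951] [-8.20586621e-02  9.96627500e-01 -5.04233721e-05] [ 1.08226144e-01  9.42196674e-02 -3.84981680e-01  5.98439644e-05
 -1.09149299e+00 -1.59689903e+00]
[{'box': [249.9, 145.0, 296.6, 219.2], 'score': 0.95}] [{'box': [403.1, 151.5, 461.7, 166.6], 'score': 0.72}] [274.30829252 203.17862665]
```

View pics/w4.png

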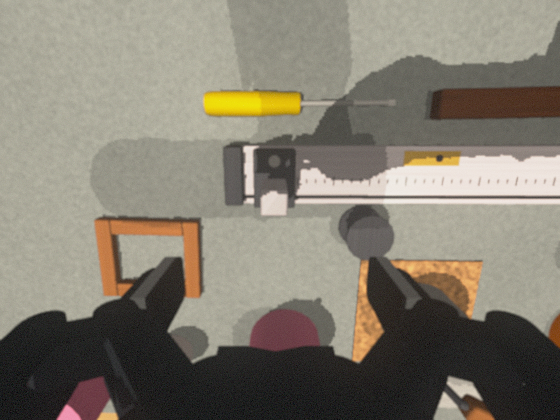

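The block top is at (274,204), matching the prediction. The notch is at (439,158).

Run:
```python
from h import *
p=pickle.load(open("pics/w4.pkl","rb")); im=p["pixels"]
g=im.astype(float).sum(2); roi=g[153:165,425:452]; i=np.unravel_index(roi.argmin(),roi.shape); v,u=i[0]+153,i[1]+425
w=np.clip(300-g[v-3:v+4,u-3:u+4],0,None); yy,xx=np.mgrid[v-3:v+4,u-3:u+4]; u=(w*xx).sum()/w.sum(); v=(w*yy).sum()/w.sum()
n=at(p,u,v,.018)*1000; b=at(p,274,204,.095)*1000
b2=[at(p,x,170,.038)*1000 for x in (254,296)]
Y=np.array([-.0823,.9966]); print(u,v,n,b,(n-b)@Y,(n-np.mean(b2,0))@Y, n@Y)
print(im[204,250:300].mean(1).astype(int))
```

```text
438.9336666666667 157.292 [439.32909344  34.09619356] [ 485.76160163 -141.20948602] 178.5310356902662 177.6049881569794 -2.176517891723487
[152 158 155 135 104  89  94  96  91 102 139 186 208 215 219 218 218 217
 219 215 218 213 214 211 208 213 212 213 210 211 212 210 208 212 210 202
 180 133 103  91  93  89  89  94 109 135 149 155 156 154]
```

drive_tool([
  {"dp": [0, 0, -20], "roll": 0, "grip": 1},
  {"dp": [0, 0, -30], "roll": 0, "grip": 1},
  {"dp": [0, 0, -30], "roll": 0, "grip": 1},
  {"dp": [0, 0, -30], "roll": 0, "grip": 1},
  {"dp": [0, 0, -25], "roll": 0, "grip": 1},
  {"dp": [0, 0, -13], "roll": 0, "grip": 1},
  {"dp": [0, 0, 0], "roll": 0, "grip": 0},
  {"dp": [0, 0, 0], "roll": 0, "grip": 0},
  {"dp": [0, 0, 0], "roll": 0, "grip": 0},
  {"dp": [0, 0, 0], "roll": 0, "grip": 0},
  {"dp": [0, 0, 0], "roll": 0, "grip": 0},
  {"dp": [0, 0, 0], "roll": 0, "grip": 0},
], squeeze=40)

```text
time_s: 13.35
tcp_pos: [0.4858, -0.1407, 0.2373]
tcp_rot: [-0.04, 0.999, -0.0, 0.001]
force: [-0.7, 0.4, 6.1]
grip_width: 0.0235
finger_force: 40.4
```

drive_tool([
  {"dp": [-0.4, 5, 0], "roll": 0, "grip": 0},
  {"dp": [-1.2, 15, 0], "roll": 0, "grip": 0},
  {"dp": [-1.6, 20, 0], "roll": 0, "grip": 0},
  {"dp": [-1.6, 20, 0], "roll": 0, "grip": 0},
  {"dp": [-1.6, 20, 0], "roll": 0, "grip": 0},
  {"dp": [-1.6, 20, 0], "roll": 0, "grip": 0},
  {"dp": [-1.6, 20, 0], "roll": 0, "grip": 0},
  {"dp": [-1.6, 20, 0], "roll": 0, "grip": 0},
  {"dp": [-1.2, 15, 0], "roll": 0, "grip": 0},
  {"dp": [-0.6, 8, 0], "roll": 0, "grip": 0},
  {"dp": [0, 0, 0], "roll": 0, "grip": 0},
  {"dp": [0, 0, 0], "roll": 0, "grip": 0},
])

```text
time_s: 14.55
tcp_pos: [0.4729, 0.0232, 0.2372]
tcp_rot: [-0.041, 0.999, 0.001, 0.001]
force: [-2.5, 5.3, 7.6]
grip_width: 0.0239
finger_force: 41.1
```

Run:
```python
from h import *
p=snap("wrist","w5"); s=robot.sense(); print(s["time_s"],s["tcp_pos"],s["force"],np.array([-.0823,.9966])@s["tcp_pos"][:2]*1000)
```

```text
14.6 [0.47288784 0.02320498 0.23721799] [-2.99759534  5.172416    7.77184699] -15.79258226531785
```

View pics/w5.png

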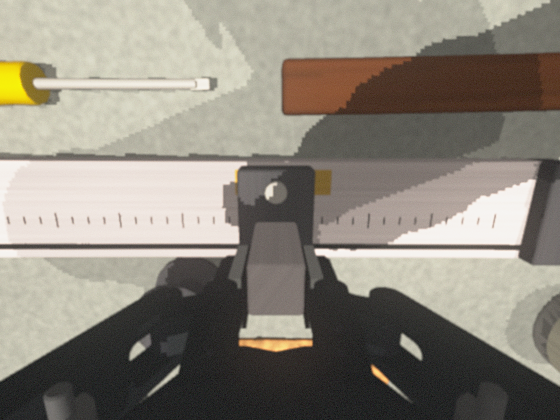

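The saddle covers most of the plate, with about 13 mm still to go. I now creep and watch the force along the rail for the click.

drive_tool([
  {"dp": [-0.3, 3, 0], "roll": 0, "grip": 0},
  {"dp": [-0.3, 3, 0], "roll": 0, "grip": 0},
  {"dp": [-0.1, 2, 0], "roll": 0, "grip": 0},
  {"dp": [0, 0, 0], "roll": 0, "grip": 0},
])

```text
time_s: 15.0
tcp_pos: [0.4723, 0.0307, 0.2372]
tcp_rot: [-0.04, 0.999, 0.0, 0.001]
force: [-2.1, 2.9, 7.0]
grip_width: 0.0234
finger_force: 41.0
```

drive_tool([
  {"dp": [-0.1, 1, 0], "roll": 0, "grip": 0},
  {"dp": [0, 0, 0], "roll": 0, "grip": 0},
])

```text
time_s: 15.2
tcp_pos: [0.4722, 0.0317, 0.2372]
tcp_rot: [-0.04, 0.999, 0.0, 0.001]
force: [-0.5, 2.2, 8.2]
grip_width: 0.0234
finger_force: 41.0
```

drive_tool([
  {"dp": [-0.1, 1, 0], "roll": 0, "grip": 0},
  {"dp": [0, 0, 0], "roll": 0, "grip": 0},
])

```text
time_s: 15.4
tcp_pos: [0.4721, 0.0328, 0.2372]
tcp_rot: [-0.04, 0.999, 0.001, 0.001]
force: [-1.9, 2.5, 7.9]
grip_width: 0.0234
finger_force: 41.0
```

drive_tool([
  {"dp": [-0.1, 1, 0], "roll": 0, "grip": 0},
  {"dp": [0, 0, 0], "roll": 0, "grip": 0},
])

```text
time_s: 15.6
tcp_pos: [0.472, 0.0339, 0.2372]
tcp_rot: [-0.04, 0.999, 0.001, 0.001]
force: [-0.9, 3.3, 7.3]
grip_width: 0.0236
finger_force: 40.9
```

drive_tool([
  {"dp": [0, 0.7, 0], "roll": 0, "grip": 0},
  {"dp": [0, 0, 0], "roll": 0, "grip": 0},
])

```text
time_s: 15.8
tcp_pos: [0.472, 0.0344, 0.2372]
tcp_rot: [-0.04, 0.999, 0.0, 0.001]
force: [-0.6, 0.9, 6.5]
grip_width: 0.0234
finger_force: 40.9
```

drive_tool([
  {"dp": [-0.1, 0.7, 0], "roll": 0, "grip": 0},
  {"dp": [0, 0, 0], "roll": 0, "grip": 0},
])

```text
time_s: 16.0
tcp_pos: [0.4719, 0.035, 0.2372]
tcp_rot: [-0.04, 0.999, 0.0, 0.001]
force: [-0.5, -0.2, 6.0]
grip_width: 0.0237
finger_force: 40.9
```

drive_tool([
  {"dp": [-0.1, 0.7, 0], "roll": 0, "grip": 0},
  {"dp": [0, 0, 0], "roll": 0, "grip": 0},
])

```text
time_s: 16.2
tcp_pos: [0.4719, 0.0356, 0.2372]
tcp_rot: [-0.04, 0.999, 0.0, 0.001]
force: [0.6, -2.4, 6.6]
grip_width: 0.0231
finger_force: 40.8
```

drive_tool([
  {"dp": [0, 0.7, 0], "roll": 0, "grip": 0},
  {"dp": [0, 0, 0], "roll": 0, "grip": 0},
])

```text
time_s: 16.4
tcp_pos: [0.4719, 0.0361, 0.2372]
tcp_rot: [-0.04, 0.999, 0.0, 0.001]
force: [1.1, -2.5, 5.7]
grip_width: 0.0233
finger_force: 40.8
```

drive_tool([
  {"dp": [-0.1, 0.7, 0], "roll": 0, "grip": 0},
  {"dp": [0, 0, 0], "roll": 0, "grip": 0},
])

```text
time_s: 16.6
tcp_pos: [0.4718, 0.0369, 0.2372]
tcp_rot: [-0.04, 0.999, 0.0, 0.001]
force: [0.8, -1.7, 7.2]
grip_width: 0.0234
finger_force: 40.8
```

drive_tool([
  {"dp": [0, 0.7, 0], "roll": 0, "grip": 0},
  {"dp": [0, 0, 0], "roll": 0, "grip": 0},
])

```text
time_s: 16.8
tcp_pos: [0.4717, 0.0374, 0.2372]
tcp_rot: [-0.04, 0.999, 0.0, 0.001]
force: [0.3, -3.6, 7.0]
grip_width: 0.0237
finger_force: 40.8
```

drive_tool([
  {"dp": [-0.1, 0.7, 0], "roll": 0, "grip": 0},
  {"dp": [0, 0, 0], "roll": 0, "grip": 0},
])

```text
time_s: 17.0
tcp_pos: [0.4717, 0.0379, 0.2372]
tcp_rot: [-0.04, 0.999, -0.0, 0.001]
force: [3.1, -5.1, 5.3]
grip_width: 0.0232
finger_force: 40.7
```

drive_tool([
  {"dp": [0, 0.7, 0], "roll": 0, "grip": 0},
  {"dp": [0, 0, 0], "roll": 0, "grip": 0},
])

```text
time_s: 17.2
tcp_pos: [0.4717, 0.0384, 0.2372]
tcp_rot: [-0.04, 0.999, -0.0, 0.001]
force: [2.9, -8.5, 6.4]
grip_width: 0.0236
finger_force: 40.7
```

drive_tool([
  {"dp": [0, -0.7, 0], "roll": 0, "grip": 0},
  {"dp": [0, 0, 0], "roll": 0, "grip": 0},
])

```text
time_s: 17.4
tcp_pos: [0.4717, 0.038, 0.2372]
tcp_rot: [-0.04, 0.999, 0.0, 0.001]
force: [2.2, -4.6, 6.6]
grip_width: 0.0233
finger_force: 40.8
```

drive_tool([
  {"dp": [0.1, -0.7, 0], "roll": 0, "grip": 0},
  {"dp": [0, 0, 0], "roll": 0, "grip": 0},
])

```text
time_s: 17.6
tcp_pos: [0.4717, 0.0376, 0.2372]
tcp_rot: [-0.04, 0.999, 0.0, 0.001]
force: [-0.2, -2.0, 5.9]
grip_width: 0.0233
finger_force: 40.9
```

drive_tool([
  {"dp": [0, -0.7, 0], "roll": 0, "grip": 0},
  {"dp": [0, 0, 0], "roll": 0, "grip": 0},
])

```text
time_s: 17.8
tcp_pos: [0.4717, 0.0371, 0.2372]
tcp_rot: [-0.04, 0.999, 0.0, 0.001]
force: [0.5, 0.2, 6.1]
grip_width: 0.0232
finger_force: 40.9
```

drive_tool([
  {"dp": [0.1, -0.7, 0], "roll": 0, "grip": 0},
  {"dp": [0, 0, 0], "roll": 0, "grip": 0},
])

```text
time_s: 18.0
tcp_pos: [0.4718, 0.0365, 0.2372]
tcp_rot: [-0.04, 0.999, 0.0, 0.001]
force: [-1.6, 0.4, 6.9]
grip_width: 0.0235
finger_force: 40.9
```

drive_tool([
  {"dp": [0, -0.7, 0], "roll": 0, "grip": 0},
  {"dp": [0, 0, 0], "roll": 0, "grip": 0},
])

```text
time_s: 18.2
tcp_pos: [0.4718, 0.0359, 0.2372]
tcp_rot: [-0.04, 0.999, 0.001, 0.001]
force: [-0.7, 2.3, 6.7]
grip_width: 0.0234
finger_force: 40.9
```

drive_tool([
  {"dp": [0.1, -0.7, 0], "roll": 0, "grip": 0},
  {"dp": [0, 0, 0], "roll": 0, "grip": 0},
])

```text
time_s: 18.4
tcp_pos: [0.4719, 0.0353, 0.2372]
tcp_rot: [-0.04, 0.999, 0.001, 0.001]
force: [-1.3, 2.9, 7.3]
grip_width: 0.0238
finger_force: 40.9
```

drive_tool([
  {"dp": [0, -0.7, 0], "roll": 0, "grip": 0},
  {"dp": [0, 0, 0], "roll": 0, "grip": 0},
])

```text
time_s: 18.6
tcp_pos: [0.4719, 0.0348, 0.2372]
tcp_rot: [-0.04, 0.999, 0.001, 0.001]
force: [-1.8, 4.1, 6.6]
grip_width: 0.0237
finger_force: 40.9
```

drive_tool([
  {"dp": [0.1, -0.7, 0], "roll": 0, "grip": 0},
  {"dp": [0, 0, 0], "roll": 0, "grip": 0},
])

```text
time_s: 18.8
tcp_pos: [0.472, 0.0343, 0.2373]
tcp_rot: [-0.04, 0.999, 0.001, 0.001]
force: [-2.0, 5.9, 7.8]
grip_width: 0.0234
finger_force: 41.0
```

drive_tool([
  {"dp": [0, -0.7, 0], "roll": 0, "grip": 0},
  {"dp": [0, 0, 0], "roll": 0, "grip": 0},
])

```text
time_s: 19.0
tcp_pos: [0.472, 0.0337, 0.2372]
tcp_rot: [-0.04, 0.999, 0.001, 0.001]
force: [-3.5, 7.2, 7.1]
grip_width: 0.0235
finger_force: 41.0
```

The force rises past the 2 N slide drag in both directions, so the ball is seated, with the middle near y = 0.0363. I move to the middle and settle.

drive_tool([
  {"dp": [-0.1, 0.9, 0], "roll": 0, "grip": 0},
  {"dp": [-0.1, 0.9, 0], "roll": 0, "grip": 0},
  {"dp": [0, 0.9, 0], "roll": 0, "grip": 0},
  {"dp": [0, 0, 0], "roll": 0, "grip": 0},
  {"dp": [0, 0, 0], "roll": 0, "grip": 0},
  {"dp": [0, 0, 0], "roll": 0, "grip": 0},
  {"dp": [0, 0, 0], "roll": 0, "grip": 0},
])

```text
time_s: 19.7
tcp_pos: [0.4719, 0.0357, 0.2372]
tcp_rot: [-0.04, 0.999, 0.0, 0.001]
force: [-0.2, -0.3, 6.9]
grip_width: 0.023
finger_force: 40.9
```

Run:
```python
from h import *
p=snap("scene","s6"); print([np.round(b["box"]) for b in robot.find_in("pot",p)[:3]])
s=robot.sense(); print(s["time_s"],s["tcp_pos"],s["force"])
a=cv2.imread("pics/s6.png")[170:320,190:400]; cv2.imwrite("pics/s6c.png",cv2.resize(a,None,fx=3.5,fy=3.5,interpolation=3))
```

```text
[array([293., 245., 327., 312.]), array([319., 208., 356., 267.]), array([226., 320., 271., 390.])]
19.8 [0.47187131 0.03570129 0.23726253] [-0.54433557 -0.38059275  5.50584505]
```

View pics/s6c.png

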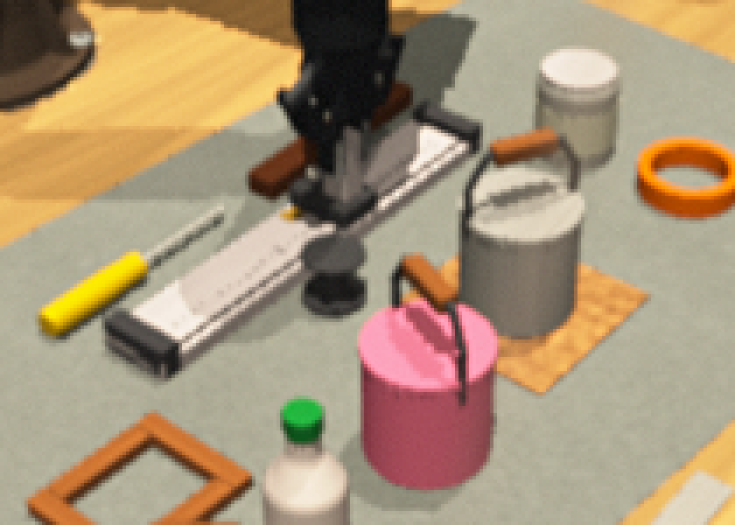

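Before handing in, I check the seat visually: the saddle's position against the notch, in one wrist picture.

Run:
```python
from h import *
Y=np.array([-.0823,.9966]); a=pickle.load(open("pics/w4.pkl","rb"))
def brass(p,rows):
    h=cv2.cvtColor(p["pixels"],cv2.COLOR_RGB2HSV).astype(int); m=(h[...,0]>17)&(h[...,0]<30)&(h[...,1]>120)
    return [(v,np.flatnonzero(m[v])[[0,-1]].tolist()) for v in rows if m[v].any()]
L=brass(a,range(153,165)); print(L[3:9:2])
nt=at(a,438.93,157.3,.018)@Y; l=np.median([at(a,c[0]-.5,v,.018)@Y for v,c in L]); r=np.median([at(a,c[1]+.5,v,.018)@Y for v,c in L])
print("plate len,notch off from mid mm",(r-l)*1e3,(nt-(l+r)/2)*1e3)
p=snap("wrist","w7"); L=brass(p,range(165,200)); print(L[::4])
d=p["pixels"].mean(2).astype(int)
for v in(178,184,205): print(v,d[v,225:330:1].tolist())
```

```text
[(156, [405, 458]), (158, [405, 458]), (160, [404, 458])]
plate len,notch off from mid mm 58.364850405437416 8.151324951292123
[(170, [216, 236]), (174, [216, 236]), (178, [216, 236]), (182, [216, 236]), (186, [216, 235]), (190, [217, 235]), (194, [221, 221])]
178 [183, 180, 180, 180, 182, 180, 179, 180, 181, 180, 182, 165, 127, 110, 109, 117, 119, 117, 116, 117, 112, 118, 112, 116, 112, 115, 117, 117, 113, 113, 108, 111, 111, 112, 112, 117, 110, 113, 109, 112, 107, 106, 113, 112, 108, 98, 106, 99, 87, 75, 65, 61, 61, 63, 58, 60, 64, 64, 60, 68, 61, 56, 60, 61, 59, 58, 60, 59, 60, 60, 60, 62, 59, 66, 55, 63, 59, 58, 59, 65, 59, 60, 65, 60, 62, 62, 57, 61, 66, 81, 105, 115, 114, 118, 121, 119, 117, 117, 117, 118, 118, 119, 115, 119, 112]
184 [161, 123, 99, 95, 93, 98, 102, 108, 112, 113, 113, 101, 100, 102, 114, 117, 116, 118, 116, 116, 112, 114, 113, 112, 114, 114, 113, 118, 110, 114, 112, 108, 115, 113, 114, 117, 110, 113, 112, 106, 94, 91, 102, 145, 190, 216, 224, 226, 225, 218, 220, 216, 188, 145, 111, 111, 109, 103, 98, 81, 69, 61, 58, 61, 61, 60, 60, 61, 64, 61, 56, 56, 57, 59, 65, 60, 62, 64, 63, 57, 57, 60, 61, 63, 58, 52, 61, 57, 65, 86, 109, 119, 119, 120, 118, 117, 119, 119, 116, 119, 121, 116, 119, 121, 121]
205 [162, 126, 131, 127, 126, 124, 128, 130, 126, 128, 125, 122, 111, 83, 72, 69, 76, 68, 67, 72, 73, 81, 87, 94, 97, 98, 109, 104, 97, 77, 66, 66, 65, 63, 64, 68, 70, 59, 67, 58, 63, 64, 62, 58, 59, 63, 64, 63, 58, 59, 60, 59, 55, 61, 61, 62, 57, 62, 61, 64, 62, 61, 61, 54, 58, 59, 62, 61, 59, 58, 54, 57, 61, 59, 59, 60, 59, 56, 58, 63, 59, 61, 62, 53, 62, 62, 56, 61, 79, 104, 117, 119, 117, 117, 120, 121, 122, 120, 117, 116, 122, 118, 121, 118, 121]
```

View pics/w7.png

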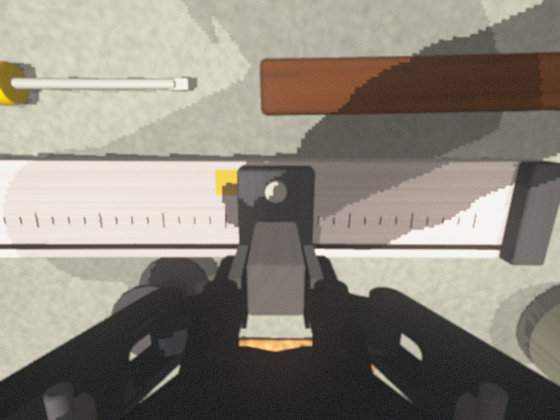

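Run:
```python
from h import *
Y=np.array([-.0823,.9966]); p=pickle.load(open("pics/w7.pkl","rb"))
e=at(p,215.5,180,.018)@Y; s=[at(p,c,178,.038)@Y for c in(237.3,314.3)]
print(e*1e3,np.array(s)*1e3,(s[1]-s[0])*1e3,(np.mean(s)-e)*1e3,"want ~37.5-38")
```

```text
-40.12237722535878 [-24.01300696  18.86650963] 42.879516592463 37.54912856207102 want ~37.5-38
```

The saddle's middle is 37.5 mm from the plate's end and the notch about 37.5–38 mm from it, so the ball is seated. I hand in.

```bash
python3 -c "
from workcell import robot
print(robot.finish_job())"
```

```text
the job is handed in; nothing more can be done
None
```

The pot stands upright and released on the cork mat, the stop is held at the notch with about 40 N, and the job is handed in; the ball's drop couldn't be read, so seating is inferred from forces and the camera, and no verdict was returned.

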